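Gauge two centrifuge sleeves on a leaning pin and sort them

ROBOT

A 6-joint arm with a two-finger parallel gripper is mounted at the origin on the work surface. World frame = base frame: x ahead of the robot, y to its left, z up, the work surface at z = 0. Lengths are in m, angles in rad, forces in N, time in s.
With the tool pointing down it reaches from about 0.3 to 0.775 m from the base axis. Payload 14.6 kg.
Tool frame: the origin (TCP) lies on the centre line of the jaws, within the pads' length; the fingertips stand 19 mm ahead of it and the grasp point (between the pads) is the TCP; z points along the fingers, y is the line along which they close (so a half turn about z gives the same grasp; the last joint's range is limited). The gripper opens to 94 mm and grips with 3 to 60 N. Pads are 16 mm wide; open, the fingers measure 119 mm over their backs; the gripper's body (75 mm by 177 mm) begins 78 mm behind the grasp point.
Start: joints at [1.156, 0.3, 1.521, -0, 1.321, -0.067], TCP at [0.187, 0.517, 0.224] pointing down, gripper open.
Joint ranges: [-3.03, 3.03], [-0.79, 2.21], [0.23, 2.52], [-1.04, 4.18], [0, 3.07], [-2.55, 2.55]. Speed limits (rad/s): [2.22, 2.22, 2.57, 3.14, 3.14, 3.14].

INTERFACE

Orientations are given as [roll, pitch, yaw] about the fixed x, y, z axes, in that order (R = Rz(yaw) Ry(pitch) Rx(roll)).
In Python, from station import get_obs, camera, workorder gives the robot as it stands.
- The arm moves only by the tool play_rows, never from a script. Its argument "motion" is a list that holds one entry, the list of rows, each a list of 7 numbers: the shift along the tool's x, y, z as a fraction of full scale, then the turn, a rotation vector about the tool's x, y, z as a fraction of full scale, then the opening, from -1 (shut) to 1 (fully open). In form: [[[x, y, z, ax, ay, az, grip], ...]]. A call has 1 to 10 rows; each row is the pose to reach, as a shift and turn from the pose commanded when the call began, along the tool's axes at that moment, turning the shorter way round; what a row does not reach only later rows make up. Full scale, the value 1, is 0.25 m for a shift and 2 pi rad for a turn. A row lasts 1/10 s, in which the tool goes at most 50 mm and 8.59 degrees, less where a joint would pass 70% of its speed; a pose out of reach is approached as far as the arm can. A call with a number of a shift or a turn outside -1 to 1 is refused whole. A call with a gripper value outside its range is refused whole. The fingers move at their own pace and stop on an object; "grip_force" is the grip in N (left out, the last holds). Time passes only in rows, so rows that repeat a pose let the fingers close. It gives the time, the measured TCP pose, the force, the opening and the grip force at its end, in the units of the state.
- get_obs(): the state, without advancing time (a new reading comes with each control period).
- camera(name): name is "scene" or "top" or "wrist"; returns a dict with "frame" (420x560x3 uint8, red, green, blue), "z_map" (420x560 float32, m along the optical axis (not along the pixel's ray), 0 where there is no reading), "camera_matrix" (3x3 intrinsics, pixels), "T" (4x4, takes a point from camera to world coordinates); the wrist camera has in their place "T_tool_cam" (4x4, takes a point from camera to tool coordinates, whose origin is the TCP and whose axes are the flange's). Camera axes: x right, y up, looking along -z (the intrinsics and any distortion apply to the point x, -y, -z); pixel columns grow to the right and rows downward; lengths in m; the calibration is good to about 2 mm. A picture is of the moment at which its call begins: read the wrist's pose just before it.
- workorder.hand_in(): hands the job in; it is judged then, once.
The state is a dict: "time_s": time; "qpos": joint angles; "joint_vel": joint speeds; "tau": joint torques, N m; "ee_pos": TCP position; "eef_rot": TCP orientation; "force": force on the tool from outside, world axes, zero at the start; "moment": the same for the moment, N m; "grip_width": finger opening in m; "grip_force": force on a finger pad.
Only numpy, scipy, OpenCV 4.12 (cv2) and the standard library are available. Lean on these libraries where they do the work, as an engineer would, in place of code of your own. Each camera call takes 0.05 s, during which the arm holds its last target. There are 200 camera calls.

TASK

First clear the green stand: lift the blue flask, which has a carrying handle, off it and set it upright on the black rubber pad beside. Then slide each orange sleeve in turn over the leaning gauge pin, down along the pin as far as it goes without forcing it, and sort it before trying the other: stand the one that goes fully home on the collar upright on the green stand, and the one that stops at the pin's step upright in the red tray. Set things down rather than dropping them, and leave everything else on the bench where it is.

Things in the scene. Friction and masses are not known exactly. Their poses are not given: they have to be found in the camera images.
- flask: Blue flask, white lid, rigid steel handle arching over it; diameter 86 mm, lid top at 108 mm, 0.32-0.58 kg; starts standing on the green stand. The handle's straight top is a round bar 12 mm thick, 56 mm long, along the flask's y axis, centred over the flask's axis, its centreline 152 mm above the origin. Origin: centre of the underside; z up.
- stand: Fixed low stand for passed sleeves: flat green top 120 x 120 mm, 30 mm above the bench. Origin: centre of its underside at bench level; x and y along its sides; z up.
- tray: Fixed red open tray for rejected sleeves, 130 x 130 mm outside, walls 5 mm thick and 25 mm tall, inner floor 5 mm above the bench. Origin: centre of its underside at bench level; x and y along its sides; z up.
- pad: Fixed black rubber pad, 130 x 130 x 4 mm, flat on the bench next to the green stand on the side away from the robot (centres 160 mm apart). Origin: centre of its underside; z up; top at 4 mm.
- pin: Fixed stepped gauge pin on a grey base (110 x 90 mm), leaning 30 degrees from vertical towards the robot's side. Origin: centre of the collar face (diameter 46 mm), 65 mm above the bench; z along the pin to its tip. Steel part: diameter 22 mm up to the step at z = 36 mm (last 2 mm taper to 20). Brass nose: diameter 16 mm, tapering from z = 50 mm to 6 mm at the tip, z = 58 mm.
- sleeve_a: One of two orange tubes, alike outside: diameter 36 mm, length 60 mm, open both ends, 40-78 g, standing on the bench. One (bore 25 mm) goes down the pin until its lower end meets the collar; the other (bore 19 mm) stops with its lower end on the step, 36 mm above the collar. Which name is which is not told: try it. Origin: centre of the lower end; z up along the tube.
- sleeve_b: One of two orange tubes, alike outside: diameter 36 mm, length 60 mm, open both ends, 40-78 g, standing on the bench. One (bore 25 mm) goes down the pin until its lower end meets the collar; the other (bore 19 mm) stops with its lower end on the step, 36 mm above the collar. Which name is which is not told: try it. Origin: centre of the lower end; z up along the tube.
- vial: Bystander: small amber vial, 24 mm in diameter, 45 mm tall, between the sleeves and a little nearer the robot.
- reagent: Bystander: amber bottle, 36 mm in diameter, 85 mm tall, to the left of the gauge.
- jar: Bystander: white jar with blue cap, 36 mm in diameter, 60 mm tall, to the right of the gauge.
- rack: Bystander: white tube rack 60 x 140 mm, 80 mm tall with its capped tubes, just beyond the red tray.

How it is judged:
By the outcome, as a careful person would: the job done as asked, in the order asked, and still so for the second after the job is handed in, with the robot touching nothing.
It also fails if it takes over 72 s, if anything falls off the work surface, if the arm or the gripper's body presses on something with over 40 N, if the wrist force passes 120 N, or if a joint passes its speed limit or range.

## Working session

There is one attempt and no reset: what is moved stays moved. The work goes in short steps, Python scripts to look and compute and a tool call to move; the robot and the scene stay as the last step left them, time stands still between calls to the robot, and variables do not carry over. Pictures are saved under pics/ and viewed, at most 10 in all, crops included, and the job is handed in when it is done.

Besides the shell and the picture viewer there is one more tool, called after "Call:" by a JSON object that holds its "name" and its "arguments", one argument or row to a line. play_rows: Moves the arm, as the interface text tells. Its arguments: {"type":"object","properties":{"motion":{"type":"array"},"grip_force":{"type":"number"}},"required":["motion"]}

```bash
ls; mkdir -p pics
python3 - <<'E'
from station import get_obs,camera
import cv2,numpy as np
o=get_obs();print(o)
for n in("scene","top"):
    c=camera(n);cv2.imwrite(f"pics/{n}0.png",c["frame"][:,:,::-1]);print(n,c["camera_matrix"],c["T"],[k for k in c])
    np.savez(f"{n}0.npz",**{k:c[k] for k in("frame","z_map","camera_matrix","T")})
E
```

```text
pics
{'time_s': 0.0, 'qpos': array([ 1.15638796e+00,  3.00463746e-01,  1.52160386e+00, -3.06900255e-05,
        1.32066463e+00, -6.65876151e-02]), 'joint_vel': array([ 5.56265123e-05, -2.07295804e-04, -7.74845045e-04, -1.53660509e-03,
       -1.10168217e-03,  1.84773113e-06]), 'tau': array([ 7.47041622e-05, -5.31801081e+01, -3.52738810e+01,  7.07524410e-02,
        2.43816606e-02,  6.87772672e-05]), 'ee_pos': array([0.18737319, 0.51684154, 0.22388071]), 'eef_rot': array([-3.14045362e+00, -4.61655273e-05,  2.79377949e+00]), 'force': array([0.02102976, 0.04822189, 0.32988087]), 'moment': array([-0.00746085,  0.05392252, -0.06217352]), 'grip_force': 0.0, 'grip_width': 0.0939176703419886}
scene [[439.3800535    0.         283.39966665]
 [  0.         439.3800535  212.49346372]
 [  0.           0.           1.        ]] [[-0.80469231 -0.41203503  0.4274312   0.93928666]
 [ 0.59345344 -0.57866076  0.55943252  0.51446719]
 [ 0.01683186  0.70383156  0.71016746  0.70799831]
 [ 0.          0.          0.          1.        ]] ['frame', 'z_map', 'camera_matrix', 'T']
top [[497.1019537   0.        279.2230231]
 [  0.        497.1019537 213.4696029]
 [  0.          0.          1.       ]] [[-0.00731272  0.97634094 -0.21611315  0.2934787 ]
 [-0.99996902 -0.00776969 -0.00126499  0.00668433]
 [-0.00291419  0.2160972   0.97636751  1.24284074]
 [ 0.          0.          0.          1.        ]] ['frame', 'z_map', 'camera_matrix', 'T']
```

View pics/scene0.png

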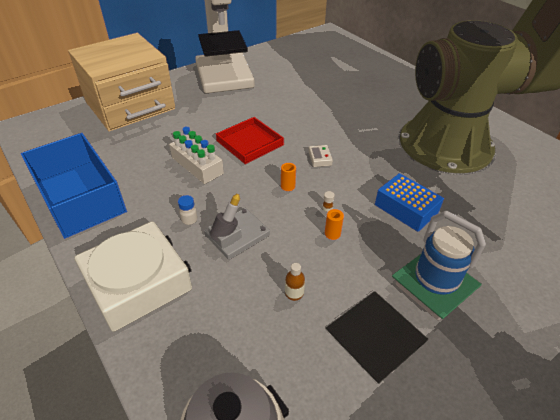

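View pics/top0.png

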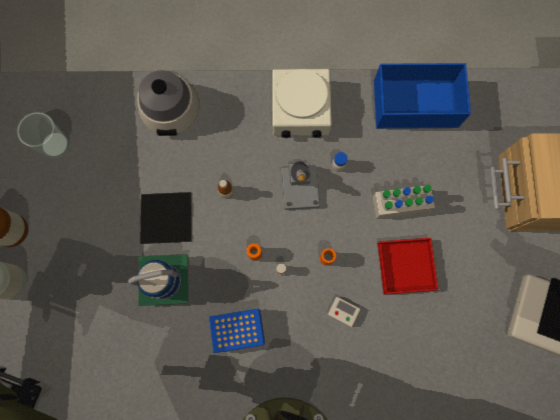

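The scene view shows the flask at (443,260) on the stand, the pad at (377,335), the pin tip at (235,200) and the sleeves at (288,177) and (334,224). In the top view the stand is at (163,280), the pad at (166,217), the sleeves at (254,252) and (328,257), the pin at (301,175), and the tray at (408,266).

```bash
cat > h.py <<'E'
import numpy as np,cv2
def load(n):
    d=np.load(n);return {k:d[k] for k in d}
def rays(c):
    K=c["camera_matrix"];h,w=c["z_map"].shape
    u,v=np.meshgrid(np.arange(w),np.arange(h))
    return np.dstack([(u-K[0,2])/K[0,0],-(v-K[1,2])/K[1,1],-np.ones_like(u,float)])
def cloud(c,T=None):
    T=c["T"] if T is None else T
    return (rays(c)*c["z_map"][...,None])@T[:3,:3].T+T[:3,3]
def hsv(c): return cv2.cvtColor(c["frame"],cv2.COLOR_RGB2HSV)
def mask(c,lo,hi): return cv2.inRange(hsv(c),lo,hi)>0
E
python3 - <<'E'
from h import *
np.set_printoptions(precision=4,suppress=True)
for n in("top0.npz","scene0.npz"):
    c=load(n);P=cloud(c);print(n)
    def box(m,name,z0,z1):
        m=m&(P[...,2]>z0)&(P[...,2]<z1)&(c["z_map"]>0)
        k,l,s,_=cv2.connectedComponentsWithStats(m.astype(np.uint8))
        for i in range(1,k):
            if s[i,4]<25: continue
            q=P[l==i]; r=cv2.minAreaRect((q[:,:2]*1000).astype(np.float32))
            print(name,s[i,4],"med",np.median(q,0),"minmaxz",q[:,2].min(),q[:,2].max(),"rect",np.round(r[0],1),np.round(r[1],1),round(r[2],1))
    box(mask(c,(5,200,120),(16,255,255)),"orange",.05,.07)
    box(mask(c,(60,100,30),(90,255,255)),"green",.02,.04)
    box(mask(c,(0,200,80),(4,255,255))|mask(c,(176,200,80),(180,255,255)),"red",0,.05)
    box(mask(c,(0,0,0),(180,120,45))&(P[...,0]>.3)&(P[...,1]>.15)&(P[...,1]<.4),"pad",-.01,.012)
    box((abs(P[...,0]-.22)<.15)&(abs(P[...,1]-.27)<.12),"handle",.172,.21)
    b=(abs(P[...,0]-.47)<.1)&(abs(P[...,1]+.05)<.09)
    box(b,"pinabove",.075,.15)
    box(b&(mask(c,(15,90,60),(32,255,255))),"brass",.07,.15)
    box(b,"base",.006,.05)
E
```

```text
top0.npz
orange 116 med [0.4641 0.0707 0.0584] minmaxz 0.05259403354525283 0.0639286169287121 rect [465.1  70.7] [32.3 31.6] 0.2
orange 82 med [ 0.4513 -0.1067  0.0577] minmaxz 0.050240179960904685 0.06378811164788778 rect [ 451.8 -108.2] [32.2 33.2] 1.1
green 939 med [0.3962 0.2662 0.0283] minmaxz 0.02216436562784363 0.035145586634989456 rect [400.9 292.9] [118.3 118.4] 1.8
red 2598 med [ 0.4321 -0.3095  0.0043] minmaxz 4.205610624641309e-06 0.029006623486629968 rect [ 431.2 -306.9] [128.6 129.5] 3.9
pad 2435 med [0.5589 0.2991 0.0024] minmaxz -0.0058163968902935625 0.010650101869245532 rect [560.5 300.2] [129.6 129.2] 1.9
base 32 med [ 0.4618 -0.1174  0.0303] minmaxz 0.006055169662576132 0.049261727775254505 rect [ 458.8 -113.6] [24.4 10.7] 57.2
base 37 med [ 0.4381 -0.0993  0.03  ] minmaxz 0.006256582567284008 0.04883777509414755 rect [ 443.  -102.2] [32.7 11.4] 54.1
base 91 med [0.4221 0.0049 0.0424] minmaxz 0.006279284739455049 0.049452666616748076 rect [423.9   4.4] [22.5 22.4] 61.3
scene0.npz
orange 131 med [ 0.4542 -0.1064  0.0576] minmaxz 0.050120367362284424 0.0633935868643
[... 208 characters left out ...]
z 0.050809130061933105 0.06733709004817978 rect [629.7 155.3] [14.5 25.8] 79.8
green 1589 med [0.4344 0.3228 0.0307] minmaxz 0.026578913231711465 0.03428521325769718 rect [402.4 293.3] [120.7 119. ] 2.4
red 1803 med [ 0.4305 -0.3106  0.0075] minmaxz 0.0013584340717018861 0.028545768684671402 rect [ 432.5 -306.4] [131.  134.5] 3.9
pad 4647 med [0.5646 0.3036 0.0047] minmaxz 0.0006685115355292703 0.009187132796929398 rect [560.8 299.2] [130.  129.1] 2.2
base 211 med [ 0.4625 -0.095   0.0287] minmaxz 0.006009036257779599 0.04992965128185034 rect [458.1 -99.1] [16.8 34.4] 57.6
base 183 med [0.4295 0.0098 0.0356] minmaxz 0.006847921789540079 0.04780382585148035 rect [425.6   5.8] [24.6 23.4] 75.6
```

Run:
```python
from h import *
np.set_printoptions(precision=4,suppress=True)
A=[]
for n in("top0.npz","scene0.npz"):
    c=load(n);P=cloud(c);print(n)
    ok=c["z_map"]>0
    m=ok&(abs(P[...,0]-.40)<.13)&(abs(P[...,1]-.29)<.1)
    for lo,hi,t in((.172,.21,"handle"),(.125,.145,"lid")):
        q=P[m&(P[...,2]>lo)&(P[...,2]<hi)]
        r=cv2.minAreaRect((q[:,:2]*1000).astype(np.float32));print(t,len(q),q.mean(0),"zmax",np.sort(q[:,2])[-5:],r)
        d=np.linalg.svd(q[:,:2]-q[:,:2].mean(0))[2][0];print(" dir",d,np.degrees(np.arctan2(d[1],d[0])))
    b=ok&(abs(P[...,0]-.62)<.11)&(abs(P[...,1]+.04)<.09)
    q=P[b&(P[...,2]>.08)];br=b&mask(c,(12,90,50),(35,255,255))&(P[...,2]>.08)
    print("pin>.08",len(q),q.mean(0));top=q[np.argsort(-q[:,2])[:8]];print(top)
    q2=P[br];print("brass",len(q2),q2.mean(0))
    for z in np.arange(.05,.13,.01):
        s=P[b&(P[...,2]>z)&(P[...,2]<z+.01)]
        if len(s)>2: print(round(z+.005,3),len(s),s[:,:2].mean(0),s[:,:2].min(0),s[:,:2].max(0))
    q=P[b&(P[...,2]>.005)&(P[...,2]<.03)];r=cv2.minAreaRect((q[:,:2]*1000).astype(np.float32));print("base",len(q),r,np.median(q[:,2]))
    f=c["frame"];u,v=(301,176) if n[0]=="t" else (232,215)
    cr=f[v-50:v+50,u-60:u+60][:,:,::-1];A.append(cv2.resize(cr,None,fx=3,fy=3,interpolation=cv2.INTER_CUBIC))
cv2.imwrite("pics/pin.png",np.hstack(A))
```

```text
top0.npz
handle 213 [0.3956 0.2869 0.1836] zmax [0.1897 0.1902 0.1906 0.191  0.1915] ((395.5565185546875, 289.3725280761719), (11.901615142822266, 81.59768676757812), 12.019577026367188)
 dir [ 0.2197 -0.9756] -77.30814928311325
lid 666 [0.393 0.287 0.135] zmax [0.1418 0.1421 0.1421 0.1422 0.1424] ((394.8292236328125, 288.3639221191406), (75.37774658203125, 74.32160186767578), 62.18285369873047)
 dir [-0.9332 -0.3593] -158.94416764334616
pin>.08 79 [ 0.6378 -0.045   0.1024]
[[ 0.6254 -0.0485  0.1169]
 [ 0.6307 -0.0463  0.1158]
 [ 0.6283 -0.0486  0.1156]
 [ 0.6284 -0.0462  0.1151]
 [ 0.631  -0.0487  0.1146]
 [ 0.6262 -0.0439  0.1144]
 [ 0.6362 -0.0464  0.1139]
 [ 0.6337 -0.0464  0.1139]]
brass 45 [ 0.6319 -0.0456  0.1085]
0.055 64 [ 0.6555 -0.0408] [ 0.6356 -0.0665] [ 0.6887 -0.0219]
0.065 102 [ 0.6627 -0.0446] [ 0.6447 -0.0663] [ 0.6836 -0.0241]
0.075 51 [ 0.6682 -0.0442] [ 0.6518 -0.061 ] [ 0.6774 -0.029 ]
0.085 8 [ 0.6523 -0.0427] [ 0.6471 -0.0527] [ 0.655  -0.0356]
0.095 25 [ 0.6433 -0.0433] [ 0.6308 -0.0546] [ 0.6534 -0.0352]
0.105 25 [ 0.6338 -0.0461] [ 0.6242 -0.0537] [ 0.6454 
[... 815 characters left out ...]
0.1162]
 [ 0.6272 -0.0426  0.1162]
 [ 0.6304 -0.0449  0.1162]
 [ 0.6302 -0.0415  0.116 ]]
brass 83 [ 0.6347 -0.0422  0.1086]
0.055 124 [ 0.6714 -0.0336] [ 0.6362 -0.1294] [ 0.703  -0.0203]
0.065 163 [ 0.6676 -0.0347] [ 0.6436 -0.13  ] [ 0.6995 -0.0204]
0.075 136 [ 0.6654 -0.0405] [ 0.6436 -0.0636] [ 0.6799 -0.0231]
0.085 59 [ 0.6509 -0.0386] [ 0.6359 -0.0505] [ 0.6591 -0.0331]
0.095 66 [ 0.6446 -0.0403] [ 0.6306 -0.0542] [ 0.6547 -0.0325]
0.105 48 [ 0.6382 -0.0416] [ 0.6266 -0.0499] [ 0.649 -0.035]
0.115 38 [ 0.632  -0.0434] [ 0.6242 -0.0486] [ 0.6387 -0.0371]
base 1251 ((638.4845581054688, -66.71218872070312), (118.07966613769531, 145.49542236328125), 8.582359313964844) 0.018307718062511413
```

View pics/pin.png

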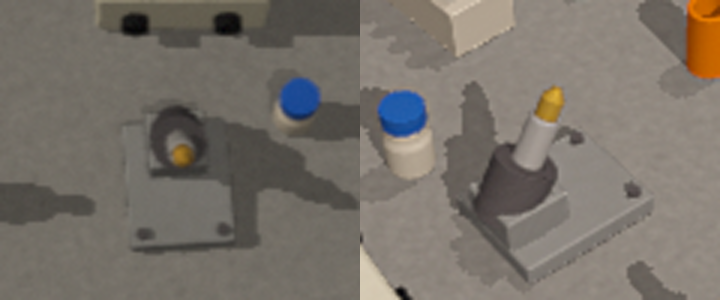

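The pin crop shows the collar at (178,140), the brass tip at (181,155) in the top view, and the shaft leaning towards the robot (-x) with a slight base yaw. The heights match the stated sizes, so I'll take the flask now.

```bash
cat >> h.py <<'E'
from scipy.spatial.transform import Rotation as R
def down(yaw_deg): return R.from_euler("xyz",[np.pi,0,np.radians(yaw_deg)])
def rel(p,Rt,p0=None,R0=None):
    from station import get_obs
    if p0 is None:
        o=get_obs();p0=o["ee_pos"];R0=R.from_euler("xyz",o["eef_rot"])
    d=R0.inv().apply(np.array(p)-p0)/.25;w=(R0.inv()*Rt).as_rotvec()/(2*np.pi)
    print(np.round(d,4),np.round(w,4),"dist",round(float(np.linalg.norm(d))*.25,4),"deg",round(float(np.linalg.norm(w))*360,1))
E
python3 -c "
from h import *
rel([.3972,.290,.255],down(102.8))
a=[.3972,.290,.255];
rel([.3972,.290,.182],down(102.8),a,down(102.8))"
```

```text
[-1.0984 -0.5673 -0.1236] [-1.000e-04  1.000e-04  1.591e-01] dist 0.3106 deg 57.3
[ 0.    -0.     0.292] [0. 0. 0.] dist 0.073 deg 0.0
```

Call:
{"name": "play_rows", "arguments": {
  "motion": [
    [[-0.55,-0.28,-0.124,0,0,0.08,1],[-0.55,-0.28,-0.124,0,0,0.08,1],[-0.55,-0.28,-0.124,0,0,0.08,1],[-1,-0.517,-0.124,0,0,0.159,1],[-1,-0.517,-0.124,0,0,0.159,1],[-1,-0.517,-0.124,0,0,0.159,1],[-1,-0.517,-0.124,0,0,0.159,1],[-1,-0.517,-0.124,0,0,0.159,1],[-1,-0.517,-0.124,0,0,0.159,1]]
  ],
  "grip_force": 40
}}

```text
time_s: 1.0
ee_pos: [0.3782, 0.3105, 0.2553]
eef_rot: [-3.141, 0.0, 1.798]
force: [0.5, -0.0, -0.7]
grip_width: 0.0938
grip_force: 0.0
```

```bash
python3 -c "
from h import *
rel([.3972,.290,.23],down(102.8))
rel([.3972,.290,.182],down(102.8))"
```

```text
[-0.0972  0.0557  0.1011] [-0.0001  0.      0.0006] dist 0.0377 deg 0.2
[-0.0972  0.0557  0.2931] [-0.0001  0.      0.0006] dist 0.0784 deg 0.2
```

Call:
{"name": "play_rows", "arguments": {
  "motion": [
    [[-0.097,0.056,0.1,0,0,0,1],[-0.097,0.056,0.1,0,0,0,1],[-0.097,0.056,0.2,0,0,0,1],[-0.097,0.056,0.291,0,0,0,1],[-0.097,0.056,0.291,0,0,0,-1],[-0.097,0.056,0.291,0,0,0,-1],[-0.097,0.056,0.291,0,0,0,-1],[-0.097,0.056,0.291,0,0,0,-1],[-0.097,0.056,0.291,0,0,0,-1],[-0.097,0.056,0.291,0,0,0,-1]]
  ]
}}

```text
time_s: 2.0
ee_pos: [0.3975, 0.2899, 0.1831]
eef_rot: [3.141, -0.0, 1.795]
force: [-0.5, -0.0, -0.2]
grip_width: 0.0495
grip_force: 0.0
```

Call:
{"name": "play_rows", "arguments": {
  "motion": [
    [[0,0,0,0,0,0,-1],[0,0,0,0,0,0,-1],[0,0,0,0,0,0,-1],[0,0,0,0,0,0,-1],[0,0,0,0,0,0,-1],[0,0,0,0,0,0,-1],[0,0,0,0,0,0,-1]]
  ]
}}

```text
time_s: 2.7
ee_pos: [0.3974, 0.2898, 0.1827]
eef_rot: [-3.141, 0.0, 1.795]
force: [-2.8, -0.0, 1.0]
grip_width: 0.0108
grip_force: 40.0
```

Call:
{"name": "play_rows", "arguments": {
  "motion": [
    [[0,0,-0.04,0,0,0,-1],[0,0,-0.1,0,0,0,-1],[0,0,-0.16,0,0,0,-1],[-0.005,0.03,-0.18,0,0,0,-1],[-0.02,0.1,-0.18,0,0,0,-1],[-0.035,0.2,-0.18,0,0,0,-1],[-0.05,0.3,-0.18,0,0,0,-1],[-0.068,0.4,-0.18,0,0,0,-1],[-0.084,0.5,-0.18,0,0,0,-1],[-0.095,0.57,-0.18,0,0,0,-1]]
  ]
}}

```text
time_s: 3.7
ee_pos: [0.5433, 0.2979, 0.2266]
eef_rot: [-3.141, 0.0, 1.794]
force: [-0.1, 1.0, -5.7]
grip_width: 0.011
grip_force: 40.0
```

```bash
python3 -c "
from h import *
for z in (.2,.165,.158,.1565):rel([.5605,.2995,z],down(102.85))"
```

```text
[-0.0089  0.0684  0.1065] [-0.0002  0.0001 -0.0001] dist 0.0317 deg 0.1
[-0.0089  0.0686  0.2465] [-0.0002  0.0001 -0.0001] dist 0.064 deg 0.1
[-0.0089  0.0686  0.2745] [-0.0002  0.0001 -0.0001] dist 0.0708 deg 0.1
[-0.0089  0.0686  0.2805] [-0.0002  0.0001 -0.0001] dist 0.0722 deg 0.1
```

Call:
{"name": "play_rows", "arguments": {
  "motion": [
    [[-0.006,0.04,0,0,0,0,-1],[-0.009,0.068,0,0,0,0,-1],[-0.009,0.068,0.02,0,0,0,-1],[-0.009,0.068,0.08,0,0,0,-1],[-0.009,0.068,0.15,0,0,0,-1],[-0.009,0.068,0.21,0,0,0,-1],[-0.009,0.068,0.245,0,0,0,-1],[-0.009,0.068,0.26,0,0,0,-1],[-0.009,0.068,0.268,0,0,0,-1],[-0.009,0.068,0.268,0,0,0,-1]]
  ]
}}

```text
time_s: 4.7
ee_pos: [0.5589, 0.3, 0.161]
eef_rot: [3.141, -0.0, 1.795]
force: [0.4, -0.5, -6.4]
grip_width: 0.0106
grip_force: 40.0
```

Call:
{"name": "play_rows", "arguments": {
  "motion": [
    [[0.0,0.003,0.006,0,0,0,-1],[0,0.003,0.01,0,0,0,-1],[0,0.003,0.014,0,0,0,-1],[0,0.003,0.017,0,0,0,-1],[0,0.003,0.017,0,0,0,-1]]
  ]
}}

```text
time_s: 5.2
ee_pos: [0.5596, 0.3001, 0.1567]
eef_rot: [3.141, -0.0, 1.795]
force: [-0.2, -0.0, -3.0]
grip_width: 0.0113
grip_force: 40.0
```

Call:
{"name": "play_rows", "arguments": {
  "motion": [
    [[0,0,0.003,0,0,0,-1],[0,0,0.003,0,0,0,-1],[0,0,0.003,0,0,0,0.3],[0,0,0.003,0,0,0,0.3],[0,0,0.003,0,0,0,0.3],[0,0,0.003,0,0,0,0.3],[0,0,0.003,0,0,0,0.3],[0,0,0.003,0,0,0,0.3],[0,0,-0.1,0,0,0,0.3],[0,0,-0.3,0,0,0,0.3]]
  ]
}}

```text
time_s: 6.2
ee_pos: [0.5583, 0.2995, 0.2288]
eef_rot: [-3.135, 0.001, 1.795]
force: [0.6, -0.3, -0.1]
grip_width: 0.0609
grip_force: 0.0
```

Run:
```python
from h import *
# next: sleeve at left, hover, then yaw options
p=[.462,.0712,.25]
az=np.degrees(np.arctan2(p[1],p[0]))
rel(p,down(az+90)); print(az)
```

```text
[-0.8049 -0.5791 -0.0798] [-0.0011  0.0003  0.0113] dist 0.2487 deg 4.1
8.761072360328868
```

Run:
```python
from h import *
rel([.50,-.02,.33],down(88))
```

```text
[-1.1948 -0.5141 -0.3997] [-0.0011  0.0004  0.0412] dist 0.3402 deg 14.8
```

Call:
{"name": "play_rows", "arguments": {
  "motion": [
    [[-0.1,-0.04,-0.2,0,0,0.01,0.3],[-0.3,-0.13,-0.28,-0.001,0,0.01,0.3],[-0.5,-0.21,-0.35,-0.001,0,0.02,0.3],[-0.7,-0.3,-0.4,-0.001,0,0.03,0.3],[-0.9,-0.39,-0.4,-0.001,0,0.041,0.3],[-1,-0.45,-0.4,-0.001,0,0.041,0.3],[-1,-0.45,-0.4,-0.001,0,0.041,0.3]]
  ]
}}

```text
time_s: 6.9
ee_pos: [0.5044, 0.0278, 0.3323]
eef_rot: [3.134, -0.0, 1.534]
force: [-0.4, 0.4, -0.4]
grip_width: 0.0611
grip_force: 0.0
```

```bash
cat > w.py <<'E'
from h import *
from station import camera,get_obs
def snap(name,png=True):
    o=get_obs();c=camera("wrist")
    T=np.eye(4);T[:3,:3]=R.from_euler("xyz",o["eef_rot"]).as_matrix();T[:3,3]=o["ee_pos"]
    c=dict(frame=c["frame"],z_map=c["z_map"],camera_matrix=c["camera_matrix"],T=T@c["T_tool_cam"],Ttc=c["T_tool_cam"])
    np.savez(name+".npz",**c)
    if png: cv2.imwrite(f"pics/{name}.png",c["frame"][:,:,::-1])
    return c
E
python3 - <<'E'
from w import *
c=snap("w1");print(c["Ttc"],c["T"][:3,3],get_obs()["ee_pos"])
E
```

```text
[[ 3.24681225e-05  9.65309597e-01  2.61107987e-01  7.62339485e-02]
 [ 9.99999951e-01 -1.12226119e-04  2.90549629e-04  1.09144441e-03]
 [ 3.09773481e-04  2.61107965e-01 -9.65309554e-01 -1.60483119e-01]
 [ 0.00000000e+00  0.00000000e+00  0.00000000e+00  1.00000000e+00]] [0.5071406  0.10389939 0.492765  ] [0.50473842 0.02847244 0.332169  ]
```

View pics/w1.png

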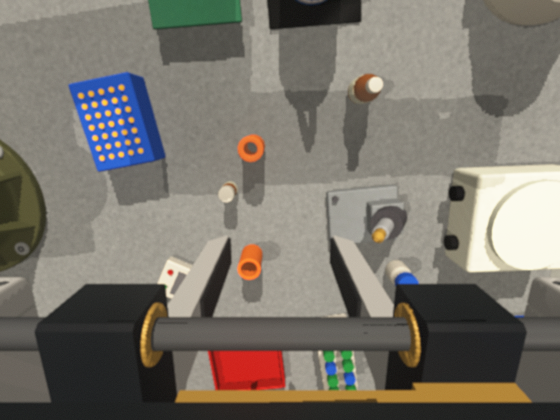

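The wrist view shows the sleeves at (250,149) and (250,258), the pin tip at (380,236) with its base around (365,212), and the vial at (228,190). All are standing as before.

```bash
cat > m.py <<'E'
from h import *
np.set_printoptions(precision=4,suppress=True)
def pin(c):
    P=cloud(c);ok=(c["z_map"]>0)&(abs(P[...,0]-.64)<.06)&(abs(P[...,1]+.044)<.06)
    q=P[ok&(P[...,2]>.1)]; print("tip",q[np.argsort(-q[:,2])[:6]].mean(0),len(q))
    for z in np.arange(.06,.125,.01):
        s=P[ok&(P[...,2]>z)&(P[...,2]<z+.01)]
        if len(s)>2: print(round(z+.005,3),len(s),s.mean(0),s[:,:2].min(0),s[:,:2].max(0))
    m=(ok&(P[...,2]>.066)&(P[...,2]<.14))
    q=P[ok&(P[...,2]>.005)&(P[...,2]<.022)&(P[...,0]<.64)]
    r=cv2.minAreaRect((q[:,:2]*1000).astype(np.float32));print("base part",len(q),r)
def sleeves(c):
    P=cloud(c);o=mask(c,(4,180,60),(18,255,255))
    k,l,s,_=cv2.connectedComponentsWithStats(o.astype(np.uint8))
    Rr=rays(c)@c["T"][:3,:3].T;t=c["T"][:3,3]
    for i in range(1,k):
        if s[i,4]<60: continue
        m=(l==i)&(P[...,2]>.053)&(P[...,2]<.068)
        if m.sum()<40: continue
        pts=(t+Rr*((.06-t[2])/Rr[...,2])[...,None])[m][:,:2]*1000
        (cx,cy),rad=cv2.minEnclosingCircle(pts.astype(np.float32))
        rr=np.linalg.norm(pts-[cx,cy],axis=1)
        print("sleeve",s[i,4],(cx,cy),"R",rad,"area->bore",2*np.sqrt(max(0,18**2-0)) ,"inner r pct",np.percentile(rr,[2,5,10,25]))
E
python3 - <<'E'
from m import *
c=load("w1.npz");pin(c);sleeves(c)
E
```

```text
tip [ 0.6302 -0.0458  0.1172] 174
0.065 236 [ 0.6618 -0.0341  0.0655] [ 0.6457 -0.0659] [ 0.6858 -0.0216]
0.075 247 [ 0.6684 -0.0414  0.0734] [ 0.6409 -0.0644] [ 0.6802 -0.0234]
0.085 53 [ 0.6515 -0.0378  0.0849] [ 0.6333 -0.049 ] [ 0.6616 -0.0341]
0.095 92 [ 0.6428 -0.0391  0.0954] [ 0.6313 -0.0541] [ 0.6547 -0.0343]
0.105 83 [ 0.6379 -0.0425  0.1047] [ 0.6257 -0.0534] [ 0.6505 -0.0373]
0.115 91 [ 0.6326 -0.0445  0.1136] [ 0.6257 -0.0521] [ 0.6406 -0.0379]
base part 1863 ((611.9187622070312, -46.559295654296875), (59.47195053100586, 89.84015655517578), 2.646270275115967)
sleeve 394 (468.6962890625, 71.32974243164062) R 17.277786254882812 area->bore 36.0 inner r pct [ 9.6736 10.0059 10.3912 11.7268]
sleeve 620 (454.8628234863281, -107.0294189453125) R 18.51557159423828 area->bore 36.0 inner r pct [11.2702 11.6595 11.9989 13.2273]
```

```bash
cat > fit.py <<'E'
from m import *
from scipy.optimize import least_squares
def fit(Q,yaw0=2.5,z=.065,free=False):
    def f(p):
        y=np.radians(yaw0);a=np.array([-.5*np.cos(y),-.5*np.sin(y),np.sqrt(.75)])
        d=Q-[p[0],p[1],z]-np.array([0,0,p[2] if free else 0]);s=d@a;r=np.linalg.norm(d-np.outer(s,a),axis=1)
        rt=np.interp(s,[0,.034,.036,.0361,.05,.058],[.011,.011,.010,.008,.008,.003])
        return r-rt
    r=least_squares(f,[.656,-.043,0] if free else [.656,-.043],loss="soft_l1",f_scale=.001)
    return r.x,np.sqrt(np.mean(f(r.x)**2))
if __name__=="__main__":
  for n in("top0","scene0","w1"):
    c=load(n+".npz");P=cloud(c)
    # shaft points: near rough axis, above collar
    a=np.array([-.5,-.02,.866]);d=P-np.array([.656,-.043,.065]);s=d@a
    rr=np.linalg.norm(d-s[...,None]*a,axis=-1)
    Q=P[(c["z_map"]>0)&(s>.006)&(s<.06)&(rr<.0145)]
    for yw in(2.5,):print(n,len(Q),fit(Q,yw),fit(Q,yw,free=True))
E
python3 fit.py
```

```text
top0 85 (array([ 0.6551, -0.0455]), np.float64(0.0011827845834611822)) (array([ 0.656 , -0.0453, -0.0013]), np.float64(0.0011084082405633515))
scene0 248 (array([ 0.6552, -0.0447]), np.float64(0.0011972164163222582)) (array([ 0.6548, -0.0449,  0.001 ]), np.float64(0.0011901186171731832))
w1 350 (array([ 0.6578, -0.0449]), np.float64(0.0007150152623459478)) (array([ 0.6577, -0.045 ,  0.0003]), np.float64(0.0006810327082161078))
```

Run:
```python
from h import *
for z in (.2,.1,.042): rel([.467,.0713,z],down(92.6))
```

```text
[ 0.1653 -0.1611  0.5276] [ 0.0012 -0.     -0.0131] dist 0.144 deg 4.7
[ 0.1651 -0.1641  0.9276] [ 0.0012 -0.     -0.0131] dist 0.2391 deg 4.7
[ 0.165  -0.1658  1.1596] [ 0.0012 -0.     -0.0131] dist 0.2957 deg 4.7
```

Call:
{"name": "play_rows", "arguments": {
  "motion": [
    [[0.08,-0.08,0.15,0.001,0,-0.013,0.3],[0.165,-0.161,0.35,0.001,0,-0.013,0.3],[0.165,-0.162,0.53,0.001,0,-0.013,0.3],[0.165,-0.162,0.65,0.001,0,-0.013,0.3],[0.165,-0.163,0.75,0.001,0,-0.013,0.3],[0.165,-0.163,0.8,0.001,0,-0.013,0.3],[0.165,-0.163,0.8,0.001,0,-0.013,0.3],[0.165,-0.163,0.8,0.001,0,-0.013,0.3]]
  ]
}}

```text
time_s: 7.75
ee_pos: [0.4678, 0.0744, 0.1322]
eef_rot: [3.14, -0.001, 1.619]
force: [-0.4, 0.4, 0.7]
grip_width: 0.0611
grip_force: 0.0
```

Run:
```python
from w import *
from m import sleeves
c=snap("w2",False);sleeves(c)
for z in (.1,.042): rel([.467,.0713,z],down(92.6))
```

```text
sleeve 1479 (623.1566162109375, 145.3738250732422) R 16.390172958374023 area->bore 36.0 inner r pct [1.9271 2.9863 4.4875 7.5408]
sleeve 1916 (467.6266784667969, 72.24537658691406) R 18.117460250854492 area->bore 36.0 inner r pct [ 8.8542  9.2664  9.9235 11.5671]
sleeve 1213 (454.12786865234375, -87.37742614746094) R 9.653453826904297 area->bore 36.0 inner r pct [0.46   1.2186 1.3792 2.5791]
[-0.0121 -0.0047  0.1299] [ 0.0003 -0.0001  0.0005] dist 0.0326 deg 0.2
[-0.0122 -0.0051  0.3619] [ 0.0003 -0.0001  0.0005] dist 0.0905 deg 0.2
```

Call:
{"name": "play_rows", "arguments": {
  "motion": [
    [[-0.01,-0.003,0.12,0,0,0,0.3],[-0.01,-0.003,0.25,0,0,0,0.3],[-0.01,-0.003,0.34,0,0,0,0.3],[-0.01,-0.003,0.362,0,0,0,0.3],[-0.01,-0.003,0.362,0,0,0,-1],[-0.01,-0.003,0.362,0,0,0,-1],[-0.01,-0.003,0.362,0,0,0,-1],[-0.01,-0.003,0.362,0,0,0,-1],[-0.01,-0.003,0.362,0,0,0,-1],[-0.01,-0.003,0.362,0,0,0,-1]]
  ],
  "grip_force": 20
}}

```text
time_s: 8.8
ee_pos: [0.4673, 0.0716, 0.0419]
eef_rot: [3.14, -0.001, 1.619]
force: [-1.3, 0.3, 7.5]
grip_width: 0.0362
grip_force: 20.0
```

Run:
```python
from station import get_obs
o=get_obs();print(o["ee_pos"],o["eef_rot"],o["grip_width"],o["grip_force"])
```

```text
[0.46727855 0.07161567 0.04189192] [ 3.13965328e+00 -5.85483593e-04  1.61898138e+00] 0.03616307680268966 20.004293220117688
```

```bash
cat >> h.py <<'E'
COL=np.array([.656,-.045,.065]);YW=2.6
def pinR(): return R.from_euler("z",YW,degrees=True)*R.from_euler("y",-30,degrees=True)*down(90)
def pinP(s,g=.042):
    y=np.radians(YW);return COL+(s+g)*np.array([-.5*np.cos(y),-.5*np.sin(y),np.sqrt(.75)])
E
python3 - <<'E'
from h import *
print(pinP(.075))
rel([.467,.0713,.15],down(92.6)); rel(pinP(.08),pinR())
E
```

```text
[ 0.59756022 -0.04765373  0.16632497]
[-1.000e-03 -3.000e-04 -4.324e-01] [ 0.0003 -0.0001  0.0004] dist 0.1081 deg 0.2
[-0.5013  0.4885 -0.5144] [-0.083  -0.0002  0.0004] dist 0.2172 deg 29.9
```

Call:
{"name": "play_rows", "arguments": {
  "motion": [
    [[0,0,-0.1,0,0,0,-1],[0,0,-0.25,0,0,0,-1],[0,0,-0.43,0,0,0,-1],[-0.1,0.1,-0.52,-0.015,0,0,-1],[-0.2,0.2,-0.52,-0.03,0,0,-1],[-0.3,0.3,-0.52,-0.05,0,0,-1],[-0.4,0.4,-0.52,-0.07,0,0,-1],[-0.5,0.488,-0.515,-0.083,0,0,-1],[-0.5,0.488,-0.515,-0.083,0,0,-1],[-0.5,0.488,-0.515,-0.083,0,0,-1]]
  ]
}}

```text
time_s: 9.8
ee_pos: [0.5941, -0.0478, 0.1695]
eef_rot: [2.621, -0.001, 1.618]
force: [0.1, -0.2, -0.8]
grip_width: 0.0368
grip_force: 20.0
```

Run:
```python
from w import *
from fit import fit
c=snap("w3");o=get_obs();print(o["ee_pos"],o["eef_rot"],o["force"],o["grip_width"])
rel(pinP(.075),pinR())
P=cloud(c);a=np.array([-.5,-.02,.866]);d=P-COL;s=d@a
rr=np.linalg.norm(d-s[...,None]*a,axis=-1)
h=cv2.cvtColor(c["frame"],cv2.COLOR_RGB2HSV)
org=mask(c,(4,180,60),(13,255,255))
Q=P[(c["z_map"]>0)&(s>.006)&(s<.06)&(rr<.0145)&~org]
print(len(Q),fit(Q,2.6),fit(Q,2.6,free=True))
R0=R.from_euler("xyz",o["eef_rot"])
S=R0.inv().apply(P[org&(c["z_map"]>0)]-o["ee_pos"]);S=S[(np.linalg.norm(S,axis=1)<.06)];print("sleeve in tool",len(S),S.min(0),S.max(0))
```

```text
[ 0.5942 -0.0472  0.1697] [ 2.621  -0.0007  1.6188] [-0.8599  0.6034 -1.5024] 0.03628761192962522
[-0.0023  0.0049  0.0183] [-0.0005 -0.0003  0.0003] dist 0.0048 deg 0.2
392 (array([ 0.6577, -0.0446]), np.float64(0.000680279625145114)) (array([ 0.6575, -0.0447,  0.0005]), np.float64(0.0007111410073884572))
sleeve in tool 5047 [-0.0185 -0.0172 -0.0195] [0.0168 0.0194 0.0412]
```

View pics/w3.png

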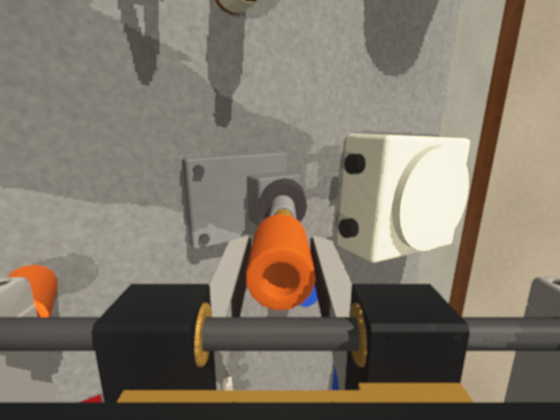

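The view shows the sleeve held at (280,255), in line with the pin at (285,205), with the brass nose just beyond its lower end. Next I'll slide it down in small steps.

Call:
{"name": "play_rows", "arguments": {
  "motion": [
    [[0,0.006,0.02,0,0,0,-1],[0,0.006,0.04,0,0,0,-1],[0,0.006,0.06,0,0,0,-1],[0,0.006,0.08,0,0,0,-1],[0,0.006,0.1,0,0,0,-1],[0,0.006,0.12,0,0,0,-1],[0,0.006,0.135,0,0,0,-1],[0,0.006,0.15,0,0,0,-1],[0,0.006,0.15,0,0,0,-1]]
  ]
}}

```text
time_s: 10.75
ee_pos: [0.6144, -0.0465, 0.1371]
eef_rot: [2.621, -0.001, 1.619]
force: [1.6, -0.0, -1.5]
grip_width: 0.0363
grip_force: 20.0
```

```bash
cat > st.py <<'E'
from h import *
from station import get_obs
o=get_obs();R0=R.from_euler("xyz",o["eef_rot"])
d=R0.inv().apply(o["ee_pos"]-COL)
a=-R0.as_matrix()[:,2]
print("s(lower end)",round(-d[2]-.042,4),"lat",d[:2].round(4),"F tool",R0.inv().apply(o["force"]).round(1),"M",o["moment"].round(2),"w",round(o["grip_width"],4))
E
python3 st.py
```

```text
s(lower end) 0.0413 lat [ 0.0005 -0.0002] F tool [-0.1  0.6  2.1] M [-0.09  0.33  0.03] w 0.0363
```

Call:
{"name": "play_rows", "arguments": {
  "motion": [
    [[0,0,0.008,0,0,0,-1],[0,0,0.014,0,0,0,-1],[0,0,0.02,0,0,0,-1],[0,0,0.024,0,0,0,-1],[0,0,0.028,0,0,0,-1],[0,0,0.028,0,0,0,-1]]
  ]
}}

```text
time_s: 11.35
ee_pos: [0.6177, -0.0465, 0.1323]
eef_rot: [2.62, -0.0, 1.619]
force: [-12.6, -0.1, 12.6]
grip_width: 0.0362
grip_force: 20.0
```

```bash
python3 st.py
```

```text
s(lower end) 0.0355 lat [0.0003 0.0003] F tool [  0.5  -4.6 -17.3] M [-0.16  1.49 -0.01] w 0.0362
```

The sleeve stopped at s ≈ 36 mm with about 17 N. That is the step, and it agrees with the 19 mm bore seen by the wrist camera. It goes in the red tray.

Call:
{"name": "play_rows", "arguments": {
  "motion": [
    [[0,0,-0.01,0,0,0,-1],[0,0,-0.05,0,0,0,-1],[0,0,-0.12,0,0,0,-1],[0,0,-0.2,0,0,0,-1],[0,0,-0.28,0,0,0,-1],[0,0,-0.3,0,0,0,-1],[0,0,-0.3,0,0,0,-1]]
  ]
}}

```text
time_s: 12.05
ee_pos: [0.5807, -0.0483, 0.1975]
eef_rot: [2.618, -0.0, 1.619]
force: [-0.5, -0.1, -0.8]
grip_width: 0.0365
grip_force: 20.0
```

Run:
```python
from h import *
rel([.432,-.3066,.20],down(92.6))
```

```text
[-1.0036 -0.5524 -0.3304] [ 0.0833 -0.0001  0.0004] dist 0.2981 deg 30.0
```

Call:
{"name": "play_rows", "arguments": {
  "motion": [
    [[-0.06,-0.04,-0.05,0.01,0,0,-1],[-0.2,-0.11,-0.07,0.025,0,0,-1],[-0.35,-0.19,-0.12,0.04,0,0,-1],[-0.5,-0.28,-0.17,0.055,0,0,-1],[-0.65,-0.36,-0.22,0.07,0,0,-1],[-0.8,-0.44,-0.27,0.083,0,0,-1],[-0.93,-0.51,-0.31,0.083,0,0,-1],[-1,-0.552,-0.33,0.083,0,0,-1],[-1,-0.552,-0.33,0.083,0,0,-1],[-1,-0.552,-0.33,0.083,0,0,-1]]
  ]
}}

```text
time_s: 13.05
ee_pos: [0.4321, -0.3055, 0.1984]
eef_rot: [-3.141, -0.002, 1.618]
force: [0.9, -0.0, -0.8]
grip_width: 0.0365
grip_force: 20.0
```

Run:
```python
from h import *
for z in (.06,.0475): rel([.432,-.3066,z],down(92.6))
```

```text
[-5.400e-03 -4.000e-04  5.537e-01] [-0.0001 -0.0002  0.0003] dist 0.1384 deg 0.1
[-5.500e-03 -4.000e-04  6.037e-01] [-0.0001 -0.0002  0.0003] dist 0.1509 deg 0.1
```

Call:
{"name": "play_rows", "arguments": {
  "motion": [
    [[-0.005,0,0.1,0,0,0,-1],[-0.005,0,0.22,0,0,0,-1],[-0.005,0,0.35,0,0,0,-1],[-0.005,0,0.45,0,0,0,-1],[-0.005,0,0.53,0,0,0,-1],[-0.005,0,0.57,0,0,0,-1],[-0.005,0,0.59,0,0,0,-1],[-0.005,0,0.597,0,0,0,-1],[-0.005,0,0.602,0,0,0,-1],[-0.005,0,0.602,0,0,0,-1]]
  ]
}}

```text
time_s: 14.05
ee_pos: [0.4324, -0.307, 0.0494]
eef_rot: [3.141, 0.0, 1.619]
force: [-0.7, -1.1, -1.6]
grip_width: 0.0368
grip_force: 20.0
```

Call:
{"name": "play_rows", "arguments": {
  "motion": [
    [[0,0,0.003,0,0,0,-1],[0,0,0.006,0,0,0,-1],[0,0,0.006,0,0,0,-1],[0,0,0.006,0,0,0,-1]]
  ]
}}

```text
time_s: 14.45
ee_pos: [0.4321, -0.3069, 0.0473]
eef_rot: [3.142, -0.0, 1.619]
force: [-0.9, -0.2, 0.1]
grip_width: 0.0362
grip_force: 20.0
```

Call:
{"name": "play_rows", "arguments": {
  "motion": [
    [[0,0,0.003,0,0,0,-1],[0,0,0.003,0,0,0,-1],[0,0,0.003,0,0,0,0.3],[0,0,0.003,0,0,0,0.3],[0,0,0.003,0,0,0,0.3],[0,0,0.003,0,0,0,0.3],[0,0,-0.1,0,0,0,0.3],[0,0,-0.3,0,0,0,0.3],[0,0,-0.45,0,0,0,0.3],[0,0,-0.45,0,0,0,0.3]]
  ]
}}

```text
time_s: 15.45
ee_pos: [0.4337, -0.3081, 0.1648]
eef_rot: [3.135, 0.005, 1.619]
force: [0.2, -0.3, -0.5]
grip_width: 0.0611
grip_force: 0.0
```

Run:
```python
from h import *
for z in (.16,.1,.042): rel([.4537,-.1073,z],down(92.6))
```

```text
[0.7985 0.1186 0.016 ] [0.001  0.0008 0.0004] dist 0.2019 deg 0.5
[0.7997 0.1171 0.256 ] [0.001  0.0008 0.0004] dist 0.212 deg 0.5
[0.8009 0.1157 0.488 ] [0.001  0.0008 0.0004] dist 0.2362 deg 0.5
```

Call:
{"name": "play_rows", "arguments": {
  "motion": [
    [[0.15,0.02,-0.02,0,0,0,0.3],[0.3,0.045,0,0.001,0.001,0,0.3],[0.45,0.065,0.02,0.001,0.001,0,0.3],[0.6,0.09,0.06,0.001,0.001,0,0.3],[0.75,0.11,0.1,0.001,0.001,0,0.3],[0.8,0.117,0.13,0.001,0.001,0,0.3],[0.8,0.117,0.13,0.001,0.001,0,0.3],[0.8,0.117,0.13,0.001,0.001,0,0.3]]
  ]
}}

```text
time_s: 16.25
ee_pos: [0.4518, -0.1064, 0.1273]
eef_rot: [-3.135, -0.007, 1.619]
force: [-0.4, 0.5, -0.1]
grip_width: 0.0611
grip_force: 0.0
```

Run:
```python
from w import *
from m import sleeves
c=snap("w4",False);sleeves(c)
t=camera("top");T=dict(t);P=cloud(T);
m=mask(T,(5,180,110),(16,255,255))&(abs(P[...,0]-.43)<.06)&(abs(P[...,1]+.307)<.06)&(P[...,2]>.04)
q=P[m];print("in tray",len(q),q.mean(0),q.max(0),q.min(0))
for z in (.1,.042): rel([.4537,-.1073,z],down(92.6))
```

```text
sleeve 1856 (454.01751708984375, -107.58313751220703) R 18.049009323120117 area->bore 36.0 inner r pct [11.5852 11.9539 12.3539 13.3699]
in tray 182 [ 0.4306 -0.3061  0.0593] [ 0.4486 -0.2893  0.0681] [ 0.4138 -0.3266  0.0402]
[-0.0028  0.0079  0.1104] [-0.0009 -0.001   0.0002] dist 0.0277 deg 0.5
[-0.0044  0.0093  0.3424] [-0.0009 -0.001   0.0002] dist 0.0856 deg 0.5
```

Call:
{"name": "play_rows", "arguments": {
  "motion": [
    [[-0.003,0.008,0.1,-0.001,-0.001,0,0.3],[-0.004,0.009,0.23,-0.001,-0.001,0,0.3],[-0.004,0.009,0.32,-0.001,-0.001,0,0.3],[-0.004,0.009,0.342,-0.001,-0.001,0,0.3],[-0.004,0.009,0.342,-0.001,-0.001,0,-1],[-0.004,0.009,0.342,-0.001,-0.001,0,-1],[-0.004,0.009,0.342,-0.001,-0.001,0,-1],[-0.004,0.009,0.342,-0.001,-0.001,0,-1],[-0.004,0.009,0.342,-0.001,-0.001,0,-1],[-0.004,0.009,0.342,-0.001,-0.001,0,-1]]
  ]
}}

```text
time_s: 17.35
ee_pos: [0.454, -0.1063, 0.0429]
eef_rot: [3.14, 0.0, 1.619]
force: [-2.3, -0.7, 7.6]
grip_width: 0.0365
grip_force: 20.0
```

Run:
```python
from h import *
from station import get_obs
print(get_obs()["ee_pos"])
rel([.4537,-.1073,.16],down(92.6));rel(pinP(.08),pinR())
```

```text
[ 0.4539781  -0.10627795  0.04286787]
[-0.0041 -0.0006 -0.4685] [0.0002 0.     0.0004] dist 0.1171 deg 0.2
[ 0.2064  0.5758 -0.5103] [-0.0831 -0.0001  0.0004] dist 0.1991 deg 29.9
```

Call:
{"name": "play_rows", "arguments": {
  "motion": [
    [[0,0,-0.1,0,0,0,-1],[0,0,-0.25,0,0,0,-1],[0,0,-0.43,0,0,0,-1],[0.04,0.12,-0.53,-0.015,0,0,-1],[0.08,0.24,-0.53,-0.03,0,0,-1],[0.13,0.36,-0.53,-0.05,0,0,-1],[0.17,0.48,-0.52,-0.07,0,0,-1],[0.21,0.577,-0.515,-0.083,0,0,-1],[0.21,0.577,-0.515,-0.083,0,0,-1],[0.21,0.577,-0.515,-0.083,0,0,-1]]
  ]
}}

```text
time_s: 18.35
ee_pos: [0.5944, -0.0467, 0.1707]
eef_rot: [2.622, -0.001, 1.62]
force: [0.6, 0.7, -0.8]
grip_width: 0.0361
grip_force: 20.0
```

```bash
python3 st.py; python3 -c "
from h import *
rel(pinP(.075),pinR())"
```

```text
s(lower end) 0.0803 lat [ 0.0014 -0.001 ] F tool [0.7 0.2 1.1] M [-0.08  0.35  0.02] w 0.0361
[-0.0044  0.002   0.0212] [-0.0007 -0.0003  0.0004] dist 0.0054 deg 0.3
```

Call:
{"name": "play_rows", "arguments": {
  "motion": [
    [[0,0.004,0.03,-0.0005,0,0,-1],[0,0.004,0.06,-0.0005,0,0,-1],[0,0.004,0.09,-0.0005,0,0,-1],[0,0.004,0.12,-0.0005,0,0,-1],[0,0.004,0.14,-0.0005,0,0,-1],[0,0.004,0.16,-0.0005,0,0,-1],[0,0.004,0.17,-0.0005,0,0,-1],[0,0.004,0.18,-0.0005,0,0,-1],[0,0.004,0.19,-0.0005,0,0,-1],[0,0.004,0.19,-0.0005,0,0,-1]]
  ]
}}

```text
time_s: 19.35
ee_pos: [0.6195, -0.0453, 0.1297]
eef_rot: [2.617, -0.001, 1.619]
force: [-0.1, 1.5, -2.0]
grip_width: 0.0365
grip_force: 20.0
```

```bash
python3 st.py
```

```text
s(lower end) 0.0323 lat [0.0015 0.0007] F tool [ 1.5 -1.   1.7] M [0.16 0.44 0.2 ] w 0.0365
```

Past the step with no force, so I'll carry on to the collar.

Call:
{"name": "play_rows", "arguments": {
  "motion": [
    [[0,-0.001,0.015,0,0,0,-1],[0,-0.001,0.03,0,0,0,-1],[0,-0.001,0.045,0,0,0,-1],[0,-0.001,0.06,0,0,0,-1],[0,-0.001,0.075,0,0,0,-1],[0,-0.001,0.09,0,0,0,-1],[0,-0.001,0.1,0,0,0,-1],[0,-0.001,0.11,0,0,0,-1],[0,-0.001,0.11,0,0,0,-1]]
  ]
}}

```text
time_s: 20.25
ee_pos: [0.6331, -0.0447, 0.1056]
eef_rot: [2.617, -0.001, 1.619]
force: [1.2, 4.1, -2.2]
grip_width: 0.0366
grip_force: 20.0
```

```bash
python3 st.py
```

```text
s(lower end) 0.0046 lat [0.0014 0.0005] F tool [4.  0.1 2.6] M [0.76 0.37 0.49] w 0.0366
```

Call:
{"name": "play_rows", "arguments": {
  "motion": [
    [[0.002,0,0.006,0,0,0,-1],[0.002,0,0.012,0,0,0,-1],[0.002,0,0.016,0,0,0,-1],[0.002,0,0.02,0,0,0,-1],[0.002,0,0.02,0,0,0,-1]]
  ]
}}

```text
time_s: 20.75
ee_pos: [0.6353, -0.0444, 0.1024]
eef_rot: [2.617, -0.0, 1.619]
force: [-13.7, 1.9, 11.9]
grip_width: 0.0366
grip_force: 20.0
```

```bash
python3 st.py
```

```text
s(lower end) 0.0007 lat [0.0016 0.0009] F tool [  2.5  -5.8 -17. ] M [0.32 1.4  0.25] w 0.0366
```

It is home on the collar (s ≈ 0.7 mm, 17 N), so it passed. Next I'll withdraw it and take it to the stand.

Call:
{"name": "play_rows", "arguments": {
  "motion": [
    [[0,0,-0.01,0,0,0,-1],[0,0,-0.05,0,0,0,-1],[0,0,-0.11,0,0,0,-1],[0,0,-0.18,0,0,0,-1],[0,0,-0.25,0,0,0,-1],[0,0,-0.32,0,0,0,-1],[0,0,-0.4,0,0,0,-1],[0,0,-0.43,0,0,0,-1],[0,0,-0.43,0,0,0,-1]]
  ]
}}

```text
time_s: 21.65
ee_pos: [0.5819, -0.0472, 0.196]
eef_rot: [2.615, 0.0, 1.618]
force: [-0.0, -0.5, -0.9]
grip_width: 0.0361
grip_force: 20.0
```

```bash
python3 st.py
python3 - <<'E'
from h import *
rel([.49,.12,.24],down(100));rel([.4015,.293,.2],down(110),[.49,.12,.24],down(100))
E
```

```text
s(lower end) 0.1086 lat [0.0014 0.0018] F tool [-0.5 -0.5  0.8] M [-0.05  0.36 -0.03] w 0.0361
[ 0.6853 -0.2012 -0.3207] [ 0.0837  0.0053 -0.0197] dist 0.1957 deg 31.0
[ 0.743  -0.2285  0.16  ] [ 0.      0.     -0.0278] dist 0.1984 deg 10.0
```

Call:
{"name": "play_rows", "arguments": {
  "motion": [
    [[0.06,-0.02,-0.05,0.01,0,0,-1],[0.18,-0.06,-0.1,0.03,0.001,-0.005,-1],[0.32,-0.1,-0.16,0.05,0.003,-0.01,-1],[0.46,-0.14,-0.22,0.07,0.004,-0.015,-1],[0.6,-0.18,-0.28,0.084,0.005,-0.02,-1],[0.685,-0.201,-0.32,0.084,0.005,-0.02,-1],[0.685,-0.201,-0.32,0.084,0.005,-0.02,-1],[0.685,-0.201,-0.32,0.084,0.005,-0.02,-1]]
  ]
}}

```text
time_s: 22.45
ee_pos: [0.4902, 0.1202, 0.2381]
eef_rot: [-3.137, 0.002, 1.748]
force: [0.5, -0.1, 0.3]
grip_width: 0.0365
grip_force: 20.0
```

Run:
```python
from h import *
rel([.4015,.293,.2],down(110))
```

```text
[ 0.7431 -0.2269  0.1525] [-0.0007  0.0002 -0.0274] dist 0.198 deg 9.9
```

Call:
{"name": "play_rows", "arguments": {
  "motion": [
    [[0.08,-0.02,0,0,0,-0.004,-1],[0.22,-0.07,0.03,-0.001,0,-0.01,-1],[0.37,-0.11,0.06,-0.001,0,-0.015,-1],[0.52,-0.16,0.1,-0.001,0,-0.02,-1],[0.66,-0.2,0.13,-0.001,0,-0.027,-1],[0.743,-0.227,0.152,-0.001,0,-0.027,-1],[0.743,-0.227,0.152,-0.001,0,-0.027,-1],[0.743,-0.227,0.152,-0.001,0,-0.027,-1]]
  ]
}}

```text
time_s: 23.25
ee_pos: [0.402, 0.2923, 0.2004]
eef_rot: [3.14, 0.002, 1.916]
force: [0.3, -0.2, -0.9]
grip_width: 0.0364
grip_force: 20.0
```

Run:
```python
from h import *
for z in (.08,.0725): rel([.4015,.293,z],down(110))
```

```text
[ 0.0043 -0.0018  0.4817] [ 0.0003  0.0003 -0.0006] dist 0.1204 deg 0.3
[ 0.0044 -0.0019  0.5117] [ 0.0003  0.0003 -0.0006] dist 0.1279 deg 0.3
```

Call:
{"name": "play_rows", "arguments": {
  "motion": [
    [[0.004,-0.002,0.1,0,0,-0.001,-1],[0.004,-0.002,0.22,0,0,-0.001,-1],[0.004,-0.002,0.34,0,0,-0.001,-1],[0.004,-0.002,0.42,0,0,-0.001,-1],[0.004,-0.002,0.47,0,0,-0.001,-1],[0.004,-0.002,0.49,0,0,-0.001,-1],[0.004,-0.002,0.5,0,0,-0.001,-1],[0.004,-0.002,0.506,0,0,-0.001,-1],[0.004,-0.002,0.506,0,0,-0.001,-1],[0.004,-0.002,0.506,0,0,-0.001,-1]]
  ]
}}

```text
time_s: 24.25
ee_pos: [0.4012, 0.2939, 0.0749]
eef_rot: [3.139, 0.001, 1.923]
force: [0.2, 0.5, -0.9]
grip_width: 0.0364
grip_force: 20.0
```

```bash
python3 -c "
from station import get_obs
o=get_obs();print(o['ee_pos'],o['force'])"
```

```text
[0.40120546 0.29390886 0.0749112 ] [ 0.24691649  0.45436196 -0.89147917]
```

Call:
{"name": "play_rows", "arguments": {
  "motion": [
    [[0,0,0.003,0,0,0,-1],[0,0,0.006,0,0,0,-1],[0,0,0.009,0,0,0,-1],[0,0,0.009,0,0,0,-1]]
  ]
}}

```text
time_s: 24.65
ee_pos: [0.4011, 0.2938, 0.0729]
eef_rot: [3.139, 0.001, 1.923]
force: [-2.8, -2.5, 9.9]
grip_width: 0.0361
grip_force: 20.0
```

Contact. Release and lift away.

Call:
{"name": "play_rows", "arguments": {
  "motion": [
    [[0,0,0.007,0,0,0,-1],[0,0,0.007,0,0,0,0.3],[0,0,0.007,0,0,0,0.3],[0,0,0.007,0,0,0,0.3],[0,0,0.007,0,0,0,0.3],[0,0,-0.08,0,0,0,0.3],[0,0,-0.25,0,0,0,0.3],[0,0,-0.45,0,0,0,0.3],[0,0,-0.65,0,0,0,0.3],[0,0,-0.65,0,0,0,0.3]]
  ]
}}

```text
time_s: 25.65
ee_pos: [0.4022, 0.2949, 0.2409]
eef_rot: [3.129, -0.001, 1.923]
force: [-0.1, 1.2, -0.5]
grip_width: 0.0611
grip_force: 0.0
```

Run:
```python
from station import camera,get_obs
import cv2
print(get_obs()["ee_pos"])
cv2.imwrite("pics/end.png",camera("scene")["frame"][:,:,::-1])
```

```text
[0.40224938 0.29488883 0.24088896]
```

View pics/end.png

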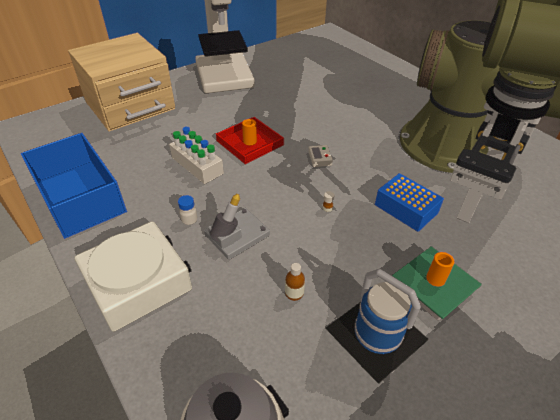

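The final view shows the flask upright on the pad (383,325), one sleeve upright on the green stand (441,268), and the other upright in the tray (249,132). The bystanders look unmoved.

```bash
python3 -c "
from station import workorder
print(workorder.hand_in())"
```

```text
the job is handed in; nothing more can be done
None
```

The job is handed in after about 26 s of robot time: flask upright on the pad, the sleeve that stopped at the step in the red tray, and the one that went home on the collar on the green stand.

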